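# Prise open the snapped-shut cutter tin with the palette knife

### The arm

A 7-joint arm with a two-finger parallel gripper is mounted at the origin on the work surface. World frame = base frame: x ahead of the robot, y to its left, z up, the work surface at z = 0. Lengths are in m, angles in degrees, forces in N, time in s.
With the tool pointing down it reaches from about 0.425 to 0.875 m from the base axis. Payload 4.7 kg.
Tool frame: the origin (TCP) lies on the centre line of the jaws, within the pads' length; the fingertips stand ahead of it and the grasp point (between the pads) lies 2 mm behind it (env.tip_reach is the x of the fingertips in the tool frame, in m); x points along the fingers, z is the direction in which the jaws open and shut, and the axes are right-handed (so a half turn about x gives the same grasp; the last joint's range is limited). The gripper opens to 87 mm and grips with 3 to 60 N. Pads are 19 mm wide; open, the fingers measure 117 mm over their backs; the gripper's body (75 mm by 190 mm) begins 51 mm behind the grasp point.
Start: joints at [-65.483, 18.392, -4.016, 83.108, 1.295, 78.541, -3.26], TCP at [0.261, 0.595, 0.24] pointing down, gripper open.
Joint ranges: [-163.93, 163.93], [-17.29, 119.83], [-79.2, 71.16], [3.27, 140.29], [-89.18, 269.18], [5.43, 117.66], [-154.24, 154.24]. Speed limits (degrees/s): [147.25, 147.25, 180, 180, 180, 180, 180].

### API

Orientations are given as [roll, pitch, yaw] about the fixed x, y, z axes, in that order (R = Rz(yaw) Ry(pitch) Rx(roll)).
In Python, from cell import telemetry, optics, env, models gives the robot as it stands.
- The arm moves only by the shell command python3 -m pendant 'ROWS' [FORCE]. ROWS is JSON, a list of rows, each a list of 3 entries, a list of its own where there are three numbers: the finger opening in mm, from 0 to 87, then the shift along the tool's x, y, z in mm, then the turn, a rotation vector about the tool's x, y, z in rad. A call has 1 to 10 rows; each row is the pose to reach, as a shift and turn from the pose commanded when the call began, along the tool's axes at that moment; what a row does not reach only later rows make up. A row lasts 1/12 s, in which the tool goes at most 41.7 mm and 7.16 degrees, less where a joint would pass 70% of its speed; a pose out of reach is approached as far as the arm can. A call with a gripper value outside its range is refused whole. The fingers move at their own pace and stop on an object; FORCE is the grip in N (left out, the last holds). Time passes only in rows, so rows that repeat a pose let the fingers close. It gives the time, the measured TCP pose, the force and the opening at its end, in the units of the state.
- telemetry.get_obs(): the state, without advancing time (a new reading comes with each control period).
- optics.read_camera(name): name is "scene" or "top" or "wrist"; returns a dict with "image" (480x640x3 uint8, blue, green, red), "range_z" (480x640 float32, m along the optical axis (not along the pixel's ray), 0 where there is no reading), "fx", "fy", "cx", "cy" (pixels), "cam_to_world" (4x4, takes a point from camera to world coordinates). Camera axes: x right, y up, looking along -z (the intrinsics and any distortion apply to the point x, -y, -z); pixel columns grow to the right and rows downward; lengths in m; the calibration is good to about 2 mm. A picture is of the moment at which its call begins.
- env.sign_off(): hands the job in, once; it reports no verdict.
Trained networks look in the newest picture that a camera, given by its name, has taken for a name from the list of things; names that differ only in an ending like _2 or _b are one class to them, and where a whole thing is asked for, a point or a joint stands for the part that bears it (a point fixed in the world has none). Each returns a list of dicts, best first, with "confidence" (0 to 1); they miss things now and then, are a little off and sometimes report something else, mostly with a low value. They report only what shows in the picture. A call takes as long as a camera call. They do not tell look-alikes from the thing itself.
- models.masks_of(camera, label): "pixels" (480x640 bool, what is visible of it) and "extent" ([left, top, right, bottom] as shares, 0 to 1, of the picture: columns of its width, rows of its height, round what is visible of it).
- models.landmark_of(camera, label): "centre" ([row, column] as shares, 0 to 1, of the picture: columns of its width, rows of its height: a listed point, or the origin of a listed thing).
The state is a dict: "time_s": time; "qpos": joint angles; "joint_velocities": joint speeds; "effort": joint torques, N m; "tool_pos": TCP position; "tool_rot": TCP orientation; "force": force on the tool from outside, world axes, zero at the start; "wrist_torque": the same for the moment, N m; "grip_width": finger opening in m.
Only numpy, scipy, OpenCV 4.12 (cv2) and the standard library are available. Lean on these libraries where they do the work, as an engineer would, in place of code of your own. Each camera call takes 0.05 s, during which the arm holds its last target.

### The job

The hinged steel lid of the white cutter tin has snapped shut. Feel along the tin's front with the tip of the palette knife for the pry notch hidden just under the lid, push the blade in and lever the lid up with the knife, never with the gripper, until the lid stands nearly upright by itself. Then lay the palette knife flat back on the white cutting board and let go, leaving the other things where they are.

Things in the scene. Friction and masses are not known exactly. Their poses are not given: they have to be found in the camera images.
- tin: white enamelled tin with a flat steel lid, fixed to the bench: 130 mm deep (its x), 220 mm wide (its y), walls 95 mm high. Origin: centre of its underside; x points from its front (facing the robot) to the hinge, z up. Its front wall is 8 mm thick, outer face at x = -65 mm, -64 mm over the middle 100 mm. Inside, nothing stands higher than 45 mm except the two small catches.
- front_mid (a point): middle of the tin's front face, 91 mm above the bench, axes as the tin's. Front wall is closed up to the lid's underside (95 mm), but for one notch right through it: 36 mm wide, lower edge 87 mm, upper edge 95 mm (the lid) above the bench. Notch centre: anywhere up to 28 mm either side (y) of this point; hidden by the lid and not reported: find it by touch (blocked = wall, enters = notch).
- lid (a joint): lid angle, rad: 0 shut, 1.57 upright, end stop 1.85. Stiff hinge: it stays where left. Lid 129 mm deep, 220 mm wide, 6 mm thick, 0.22 kg, front edge 1 mm behind the tin's front face: no overhang to lift it by. Two sprung catches inside, 85 mm either side of the middle, hold it until its front edge has risen 8 to 10 mm (about 7 N there).
- lid_edge (a point): middle of the lid's lower front edge; it moves with the lid; axes as the tin's when the lid is shut
- lid_hinge (a point): point on the hinge axis, at the middle of the tin's back top edge, 95 mm above the bench; axes as the tin's, the hinge axis is y
- knife: small palette knife, loose, 200 mm long, 0.12 kg: black handle 100 mm long, 20 mm wide and 18 mm high, and a flat steel blade 100 mm long, 20 mm wide, 2.5 mm thick with a round end, at mid-height of the handle (middle 9 mm above the underside). Origin: on the underside where handle and blade meet; x towards the blade's tip, z up when it lies flat. It starts lying flat on the cutting board.
- knife_tip (a point): end of the knife's blade, at mid-thickness; axes as the knife's
- knife_grip (a point): middle of the handle's section, 20 mm behind where the blade begins, 9 mm above the underside; axes as the knife's
- board: white plastic cutting board, fixed, 270 mm (its x) by 180 mm (its y), 12 mm thick; origin: centre of its underside. To the left or to the right of the tin.
- spoon: spoon with a wooden handle, lying on the shallow aluminium pan (pan 270 x 180 x 20 mm, on the other side of the tin from the board): leave it alone
- cutter: steel ring cutter, 60 mm across, 35 mm high, on the pan: leave it alone; origin: centre of its underside
- jar: amber glass jar, 70 mm across, 100 mm high, beyond one side of the tin: leave it alone; origin: centre of its underside
- bowl: steel bowl, 110 mm across, 50 mm high, beyond the other side of the tin: leave it alone; origin: centre of its underside
There are look-alikes about, which are no part of the job. Several things have the shape of the knife; the one meant has the colours described above.

How it is judged:
By the outcome, as a careful person would: the job done as asked, in the order asked, and still so for the second after the job is handed in, with the robot touching nothing.
It also fails if it takes over 67 s, if anything falls off the work surface, if the arm or the gripper's body presses on something with over 40 N, if the wrist force passes 120 N, or if a joint passes its speed limit or range.

## Working session

There is one attempt and no reset: what is moved stays moved. The work goes in short steps, Python scripts to look and compute and a shell command to move; the robot and the scene stay as the last step left them, time stands still between calls to the robot, and variables do not carry over. Pictures are saved under pics/ and viewed, and the job is handed in when it is done.

```bash
ls; mkdir -p pics; python3 - <<'E'
from cell import telemetry, optics, env, models
import cv2
o=telemetry.get_obs(); print({k:o[k] for k in ('time_s','tool_pos','tool_rot','force','grip_width')}, env.tip_reach)
for c in ('scene','top','wrist'):
    r=optics.read_camera(c); cv2.imwrite(f'pics/a_{c}.png',r['image']); print(c,r['fx'],r['cam_to_world'].round(3).tolist(),[k for k in r])
E
```

```text
pics
{'time_s': 0.0, 'tool_pos': array([0.26123613, 0.59463739, 0.23845642]), 'tool_rot': array([-175.85282721,   89.8917241 , -109.56113564]), 'force': array([ 0.21418344, -0.08194087,  0.24101982]), 'grip_width': 0.08701071969287814} 0.017
scene 614.332749342434 [[-0.765, -0.401, 0.504, 1.382], [0.644, -0.493, 0.585, 0.832], [0.014, 0.772, 0.635, 1.124], [0.0, 0.0, 0.0, 1.0]] ['image', 'range_z', 'fx', 'fy', 'cx', 'cy', 'cam_to_world']
top 547.7162610827546 [[-0.002, 0.995, -0.101, 0.45], [-1.0, -0.001, 0.014, -0.089], [0.014, 0.101, 0.995, 1.287], [0.0, 0.0, 0.0, 1.0]] ['image', 'range_z', 'fx', 'fy', 'cx', 'cy', 'cam_to_world']
wrist 333.0536739047922 [[0.402, -0.889, -0.218, 0.2], [0.916, 0.39, 0.097, 0.622], [-0.001, -0.239, 0.971, 0.384], [0.0, 0.0, 0.0, 1.0]] ['image', 'range_z', 'fx', 'fy', 'cx', 'cy', 'cam_to_world']
```

View pics/a_top.png

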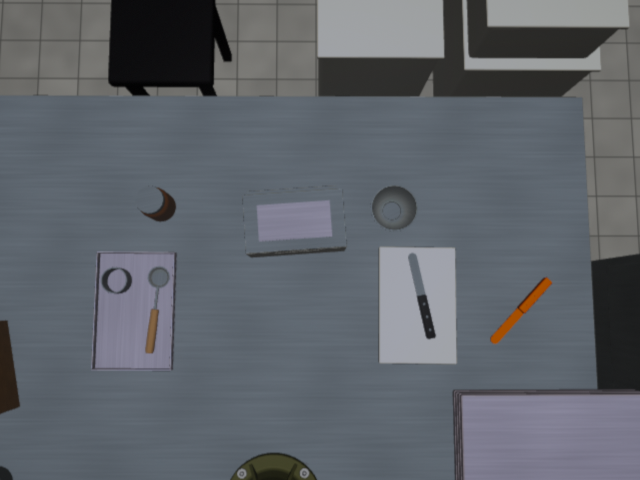

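View pics/a_scene.png

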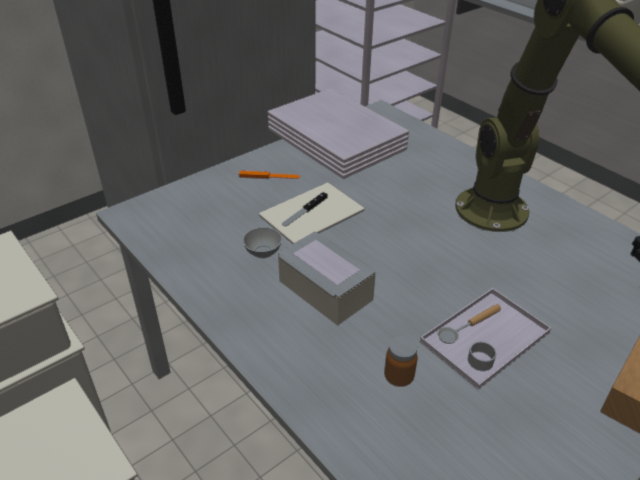

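View pics/a_wrist.png

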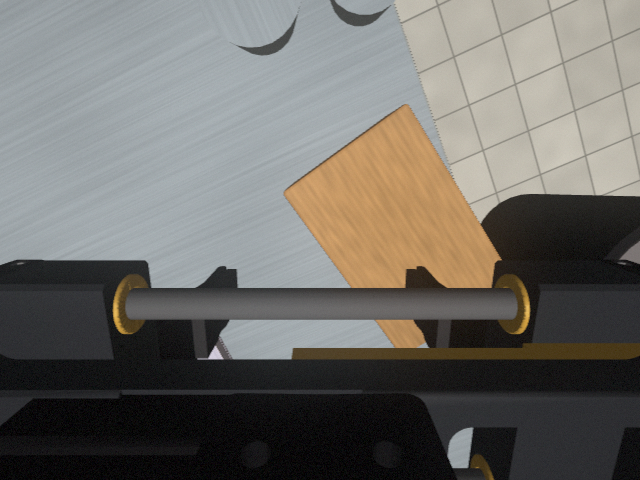

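Top image: the tin is at about (295,222) and the white board at (417,305). Knife candidates are the black-handled one on the board (blade tip (412,258), handle (428,320)) and the orange look-alike at (520,310) on the bench. I choose the black-handled one. Next I measure it and check a close crop.

```bash
cat > h.py <<'E'
from cell import telemetry, optics, env, models
import numpy as np, cv2
from scipy.spatial.transform import Rotation as R
def w(r,u,v,z=None):
    """pixel col u,row v -> world; z plane height or depth"""
    d=np.array([(u-r['cx'])/r['fx'],-(v-r['cy'])/r['fy'],-1.0]); T=r['cam_to_world']
    if z is None: t=r['range_z'][int(round(v)),int(round(u))]
    else: t=(z-T[2,3])/(T[:3,:3]@d)[2]
    return T[:3,:3]@(d*t)+T[:3,3]
def proj(r,p):
    T=r['cam_to_world']; c=T[:3,:3].T@(np.array(p)-T[:3,3]); return (r['cx']+r['fx']*c[0]/-c[2], r['cy']-r['fy']*c[1]/-c[2])
def cloud(r,m):
    v,u=np.nonzero(m&(r['range_z']>0)); z=r['range_z'][v,u]
    c=np.stack([(u-r['cx'])/r['fx']*z,-(v-r['cy'])/r['fy']*z,-z],1); T=r['cam_to_world']
    return c@T[:3,:3].T+T[:3,3]
def RT(o=None):
    o=o or telemetry.get_obs(); return R.from_euler('xyz',o['tool_rot'],degrees=True)
def go(p,Rg=None):
    """print shift in mm / rotvec in tool axes from current measured pose"""
    o=telemetry.get_obs(); r=RT(o)
    s=r.inv().apply(np.array(p)-o['tool_pos'])*1000
    t=(r.inv()*Rg).as_rotvec() if Rg is not None else np.zeros(3)
    print('shift mm',s.round(1),'turn',t.round(4)); return s,t
E
python3 - <<'E'
from h import *
for c in ('top','scene'):
    r=optics.read_camera(c)
    for n in ('knife','tin','board','spoon','cutter','jar','bowl','lid'):
        for d in models.masks_of(c,n)[:3]:
            P=cloud(r,d['pixels']); 
            v,u=np.nonzero(d['pixels'])
            print(c,n,round(d['confidence'],2),'px',u.mean().round(),v.mean().round(),'med',np.median(P,0).round(3),'min',P.min(0).round(3),'max',P.max(0).round(3))
            if n in('knife','tin','lid','board'):
                q=cv2.minAreaRect((P[:,:2]*1000).astype(np.float32)); print('   rect',np.round(q[0],1),np.round(q[1],1),round(q[2],1))
    for n in ('knife_tip','knife_grip','knife','front_mid','lid_edge','lid_hinge','tin'):
        for d in models.landmark_of(c,n)[:2]:
            a,b=d['centre']; u,v=b*640,a*480
            zz={'knife_tip':.021,'knife_grip':.021,'knife':.012,'front_mid':.091,'lid_edge':.095,'lid_hinge':.095,'tin':0}[n]
            print(c,n,round(d['confidence'],2),round(u,1),round(v,1),w(r,u,v,zz).round(4))
    if c=='top': cv2.imwrite('pics/crop1.png',cv2.resize(r['image'][160:380,220:580],None,fx=2.2,fy=2.2,interpolation=cv2.INTER_CUBIC))
E
```

```text
top knife 0.88 px 421.0 295.0 med [ 0.465 -0.339  0.026] min [ 0.37  -0.371  0.009] max [ 0.563 -0.311  0.039]
   rect [ 466.9 -340.7] [197.6  24.3] 12.1
top knife 0.86 px 521.0 308.0 med [ 0.435 -0.575  0.014] min [ 0.357 -0.644 -0.003] max [ 0.507 -0.5    0.026]
   rect [ 429.5 -574.6] [ 28.5 198. ] 46.3
top tin 0.67 px 294.0 221.0 med [ 0.626 -0.049  0.102] min [ 0.556 -0.165 -0.004] max [0.723 0.063 0.109]
   rect [644.1 -52.1] [162.2 228.9] 3.9
top board 0.6 px 416.0 306.0 med [ 0.44  -0.325  0.013] min [ 0.309 -0.427 -0.007] max [ 0.581 -0.239  0.033]
   rect [ 445.  -332.1] [185.3 270.1] 88.5
top spoon 0.69 px 155.0 303.0 med [0.485 0.274 0.016] min [ 0.34   0.243 -0.   ] max [0.534 0.292 0.028]
top cutter 0.68 px 115.0 280.0 med [0.502 0.365 0.027] min [0.473 0.331 0.001] max [0.531 0.392 0.043]
top cutter 0.36 px 421.0 295.0 med [ 0.461 -0.339  0.027] min [ 0.37  -0.367  0.009] max [ 0.563 -0.311  0.039]
top jar 0.65 px 155.0 203.0 med [0.67  0.258 0.098] min [ 0.641  0.233 -0.002] max [0.726 0.312 0.107]
top bowl 0.81 px 394.0 207.0 med [ 0.672 -0.281  0.022] min [ 0.612 -0
[... 2291 characters left out ...]
[ 0.721 -0.216  0.058]
   rect [ 666.1 -277.2] [112.4 110.5] 55.7
scene knife_tip 0.7 280.8 221.9 [ 0.5551 -0.3363  0.021 ]
scene knife_tip 0.54 299.0 173.2 [ 0.3534 -0.5074  0.021 ]
scene knife_grip 0.75 308.8 205.8 [ 0.4414 -0.3469  0.021 ]
scene knife_grip 0.65 262.6 177.1 [ 0.4591 -0.5629  0.021 ]
scene knife 0.77 270.1 180.0 [ 0.4425 -0.5454  0.012 ]
scene knife 0.63 301.4 211.6 [ 0.4696 -0.3477  0.012 ]
scene front_mid 0.56 345.3 249.9 [ 0.5489 -0.0611  0.091 ]
scene front_mid 0.27 342.3 250.5 [ 0.5566 -0.0641  0.091 ]
scene lid_edge 0.87 340.6 250.4 [ 0.5629 -0.0637  0.095 ]
scene lid_hinge 0.89 305.3 272.9 [ 0.6874 -0.0541  0.095 ]
scene tin 0.79 325.2 289.6 [ 0.6232 -0.0521  0.    ]
```

View pics/crop1.png

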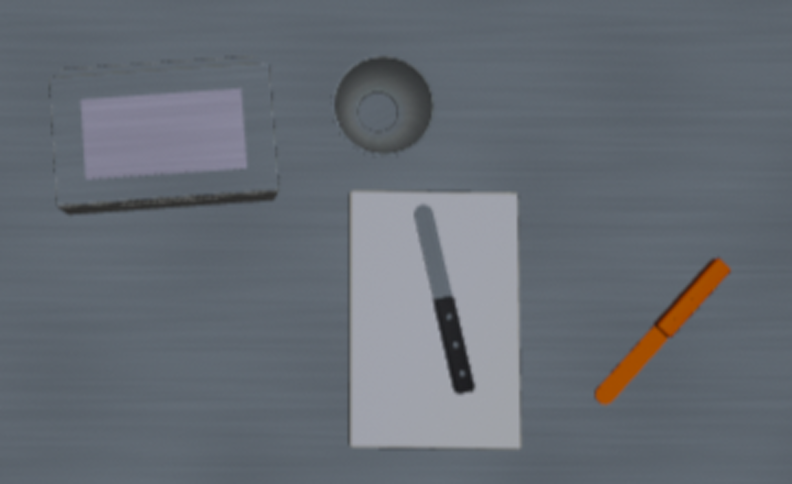

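The crop confirms the black-handled knife on the white board, with the blade pointing away from the robot at about 12° yaw.

```bash
python3 - <<'E'
from h import *
o=telemetry.get_obs(); r=RT(o); print(r.as_matrix().round(3), o['qpos'])
psi=np.radians(12)
for s in (1,-1):
    x=np.array([0,0,-1.]); z=s*np.array([-np.sin(psi),np.cos(psi),0]); y=np.cross(z,x)
    Rg=R.from_matrix(np.stack([x,y,z],1)); print(s); 
    go([0.55,0.15,0.25],Rg); go([0.448,-0.344,0.20],Rg)
E
```

```text
[[ 0.    -0.916  0.402]
 [ 0.     0.402  0.916]
 [-1.    -0.     0.   ]] [-65.48438319  18.39282268  -4.01523899  83.10637094   1.2947215
  78.54165214  -3.26129729]
1
shift mm [ -10.4 -443.2 -291.5] turn [-6.232e-01  1.000e-04  1.000e-04]
shift mm [  39.6 -548.5 -784.9] turn [-6.232e-01  1.000e-04  1.000e-04]
-1
shift mm [ -10.4 -443.2 -291.5] turn [ 2.5184e+00  1.0000e-04 -1.0000e-04]
shift mm [  39.6 -548.5 -784.9] turn [ 2.5184e+00  1.0000e-04 -1.0000e-04]
```

```bash
python3 -m pendant '[[87,[-10,-42,-28],[0.12,0,0]],[87,[-10,-80,-50],[0.24,0,0]],[87,[-10,-115,-75],[0.36,0,0]],[87,[-10,-150,-98],[0.48,0,0]],[87,[-10,-185,-120],[0.6,0,0]],[87,[-10,-220,-143],[0.72,0,0]],[87,[-10,-254,-165],[0.84,0,0]],[87,[-10,-288,-187],[0.96,0,0]],[87,[-10,-322,-210],[1.08,0,0]],[87,[-10,-356,-232],[1.2,0,0]]]' 60; python3 - <<'E'
from h import *
o=telemetry.get_obs(); print(o['qpos'].round(1))
psi=np.radians(12)
x=np.array([0,0,-1.]); z=-np.array([-np.sin(psi),np.cos(psi),0]); y=np.cross(z,x)
Rg=R.from_matrix(np.stack([x,y,z],1))
go([0.55,0.0,0.22],Rg); go([0.43,-0.345,0.18],Rg)
E
```

```text
time_s: 2.58
tool_pos: [0.4898, 0.2454, 0.25]
tool_rot: [53.8, 89.9, 51.0]
force: [0.1, 0.6, -1.1]
grip_width: 0.087
[-44.9   5.4  16.7  97.6  -1.6  77.1 -30.7]
shift mm [  29.8 -242.2   72.1] turn [ 1.3125e+00 -0.0000e+00 -1.1000e-03]
shift mm [  69.5 -592.6  -31. ] turn [ 1.3125e+00 -0.0000e+00 -1.1000e-03]
```

```bash
python3 -m pendant '[[87,[5,-40,12],[0.12,0,0]],[87,[10,-80,24],[0.24,0,0]],[87,[14,-120,36],[0.36,0,0]],[87,[18,-160,46],[0.48,0,0]],[87,[22,-200,52],[0.6,0,0]],[87,[26,-240,55],[0.72,0,0]],[87,[30,-280,54],[0.84,0,0]],[87,[34,-320,50],[0.96,0,0]],[87,[38,-360,45],[1.08,0,0]],[87,[42,-400,38],[1.2,0,0]]]'; python3 - <<'E'
from h import *
o=telemetry.get_obs(); print(o['qpos'].round(1))
psi=np.radians(12)
x=np.array([0,0,-1.]); z=-np.array([-np.sin(psi),np.cos(psi),0]); y=np.cross(z,x)
Rg=R.from_matrix(np.stack([x,y,z],1))
go([0.43,-0.345,0.18],Rg)
E
```

```text
time_s: 3.42
tool_pos: [0.5095, -0.1558, 0.2077]
tool_rot: [79.7, 89.9, 8.2]
force: [-0.6, 0.4, 0.3]
grip_width: 0.0872
[-22.5   5.4  39.2 103.6  -3.6  72.2 -53.9]
shift mm [  27.6 -135.4  154.3] turn [ 1.127e-01  1.000e-04 -1.200e-03]
```

```bash
python3 -m pendant '[[87,[6,-27,30],[0.05,0,0]],[87,[12,-54,62],[0.11,0,0]],[87,[18,-81,93],[0.113,0,0]],[87,[24,-108,124],[0.113,0,0]],[87,[27,-135,154],[0.113,0,0]],[87,[27,-135,154],[0.113,0,0]]]'; python3 - <<'E'
from h import *
o=telemetry.get_obs(); print(o['qpos'].round(1))
r=optics.read_camera('wrist'); cv2.imwrite('pics/b_wrist.png',r['image'])
for d in models.masks_of('wrist','knife')[:2]:
    P=cloud(r,d['pixels']); v,u=np.nonzero(d['pixels']); q=cv2.minAreaRect((P[:,:2]*1000).astype(np.float32)); print(d['confidence'],u.mean(),v.mean(),np.round(q[0],1),np.round(q[1],1),round(q[2],1))
for n,zz in(('knife_tip',.021),('knife_grip',.021),('knife',.012)):
    for d in models.landmark_of('wrist',n)[:2]:
        a,b=d['centre']; print(n,round(d['confidence'],2),b*640,a*480,w(r,b*640,a*480,zz).round(4))
E
```

```text
time_s: 3.92
tool_pos: [0.4254, -0.3521, 0.1808]
tool_rot: [-34.6, 89.7, -113.1]
force: [-1.7, -1.0, 0.4]
grip_width: 0.0868
[ -6.9  11.   48.9 103.2  -8.5  69.6 -34. ]
0.83 586.3141342756184 233.6042402826855 [ 443.6 -535.4] [ 95.2 263.7] 7.9
0.59 314.50057405281285 173.12763107539226 [ 463.2 -337.8] [205.3  22.9] 12.2
knife_tip 0.69 319.296 61.29600000000001 [ 0.5621 -0.3223  0.021 ]
knife_grip 0.81 316.608 204.096 [ 0.4447 -0.3437  0.021 ]
knife_grip 0.76 553.7919999999999 254.59199999999998 [ 0.4426 -0.5758  0.021 ]
knife 0.76 318.784 184.512 [ 0.4618 -0.3422  0.012 ]
knife 0.76 529.6 262.608 [ 0.4286 -0.5623  0.012 ]
```

View pics/b_wrist.png

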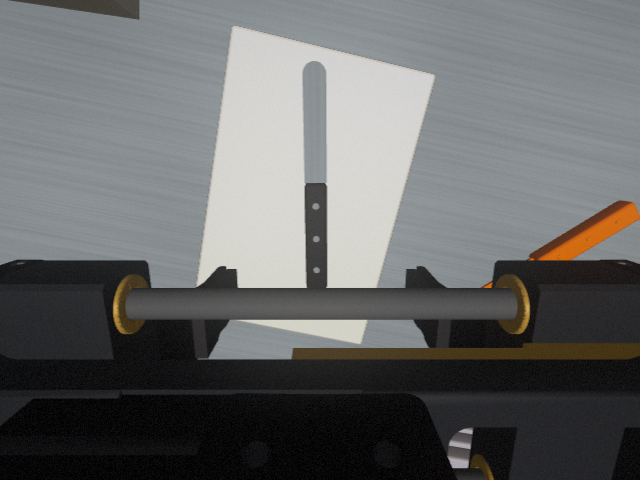

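The wrist view shows the knife lined up with the tool: tip at (314,62), shoulder at (316,184).

```bash
python3 - <<'E'
from h import *
r=optics.read_camera('wrist')
print('tip',w(r,314,62,.022),'sh',w(r,316,184,.0300),w(r,316,184,.022),'end',w(r,316.5,287,.03))
print('tool y,z',RT().as_matrix().round(3).tolist())
g=r['image'][:,:,:].mean(2)
for v in (80,120,160,200,240,270):
    row=g[v,280:350]; print(v,[int(x) for x in row[18:52]])
E
```

```text
tip [ 0.56781798 -0.30462331  0.022     ] sh [ 0.47083583 -0.32754183  0.03      ] [ 0.47020214 -0.32754754  0.022     ] end [ 0.37646053 -0.34854681  0.03      ]
tool y,z [[0.0, 0.976, 0.216], [0.001, 0.216, -0.976], [-1.0, 0.001, -0.001]]
80 [212, 209, 209, 208, 210, 208, 210, 210, 208, 209, 210, 209, 208, 212, 210, 212, 210, 209, 208, 183, 150, 142, 146, 144, 141, 141, 139, 141, 142, 142, 142, 141, 140, 138]
120 [212, 213, 211, 211, 212, 211, 213, 213, 211, 213, 212, 212, 210, 212, 212, 212, 211, 194, 162, 145, 144, 143, 141, 144, 143, 142, 143, 144, 143, 145, 144, 142, 141, 140]
160 [212, 212, 214, 210, 211, 213, 212, 213, 213, 211, 212, 213, 212, 210, 211, 212, 211, 197, 165, 147, 147, 144, 147, 145, 142, 143, 143, 145, 149, 146, 143, 145, 144, 144]
200 [213, 211, 211, 211, 211, 212, 212, 213, 210, 212, 211, 212, 208, 212, 211, 211, 211, 161, 72, 68, 66, 69, 69, 69, 69, 71, 72, 67, 68, 69, 67, 68, 70, 69]
240 [211, 212, 211, 210, 211, 211, 209, 209, 209, 209, 211, 208, 210, 211, 211, 209, 211, 154, 61, 63, 64, 62, 63, 62, 64, 62, 63, 63, 60, 62, 64, 64, 66, 65]
270 [208, 210, 208, 209, 210, 208, 209, 208, 210, 208, 208, 209, 209, 209, 207, 209, 208, 153, 56, 59, 60, 59, 59, 61, 59, 56, 57, 59, 61, 58, 61, 54, 58, 60]
```

```bash
python3 - <<'E'
from h import *
r=optics.read_camera('wrist'); g=r['image'].mean(2)
print(telemetry.get_obs()['tool_pos'], r['range_z'][200:270:20,325])
pts=[]
for v in range(195,275,5):
    row=g[v,285:365]; idx=np.nonzero(row<110)[0]; u=285+(idx.min()+idx.max())/2; 
    p=w(r,u,v,.030); pts.append(p)
    if v%25==0: print(v,285+idx.min(),285+idx.max(),p.round(4))
col=g[100:300,int(u)]; sh=100+np.nonzero(col<110)[0].min(); print('shoulder row',sh,w(r,u,sh,.03).round(4))
pts=np.array(pts); k=np.polyfit(pts[:,0],pts[:,1],1); print('yaw',np.degrees(np.arctan(k[0])),'y at .448',np.polyval(k,.448))
col=g[40:140,328]; tip=40+np.nonzero(col<170)[0].min(); print('tip',tip,w(r,328,tip,.0225).round(4))
T=r['cam_to_world'];print(T.round(4).tolist())
cv2.imwrite('pics/c.png',r['image'])
E
```

```text
[ 0.43284909 -0.34159726  0.18058349] [0.29628012 0.29874727 0.3050939  0.31000873]
200 316 337 [ 0.4592 -0.3395  0.03  ]
225 316 336 [ 0.437  -0.3441  0.03  ]
250 316 336 [ 0.4141 -0.3492  0.03  ]
shoulder row 194 [ 0.4642 -0.3375  0.03  ]
yaw 12.090594885039836 y at .448 -0.3418398787132014
tip 40 [ 0.5863 -0.3122  0.0225]
[[0.2165, 0.9477, 0.2346, 0.4944], [-0.9763, 0.2106, 0.0505, -0.3271], [-0.0015, -0.24, 0.9708, 0.3259], [0.0, 0.0, 0.0, 1.0]]
```

```bash
python3 - <<'E'
from h import *
go([0.4447,-0.3425,0.031])
E
```

```text
shift mm [149.6  11.3   3.5] turn [0. 0. 0.]
```

```bash
python3 -m pendant '[[60,[30,11,3],[0,0,0]],[60,[60,11,3],[0,0,0]],[60,[90,11,3],[0,0,0]],[60,[115,11,3],[0,0,0]],[60,[130,11,3],[0,0,0]],[60,[130,11,3],[0,0,0]]]'; python3 - <<'E'
from h import *
go([0.4447,-0.3425,0.031])
r=optics.read_camera('wrist'); cv2.imwrite('pics/d.png',r['image'])
E
```

```text
time_s: 4.77
tool_pos: [0.4416, -0.3409, 0.0471]
tool_rot: [-132.6, 89.6, 149.8]
force: [-0.3, 0.2, 0.4]
grip_width: 0.0616
shift mm [16.1  2.7  2.3] turn [0. 0. 0.]
```

View pics/d.png

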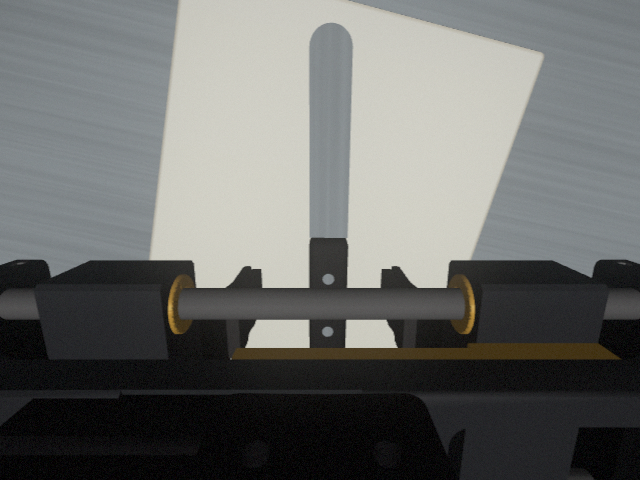

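```bash
python3 -m pendant '[[60,[8,2.5,2],[0,0,0]],[60,[16,2.5,2],[0,0,0]],[60,[16,2.5,2],[0,0,0]],[0,[16,2.5,2],[0,0,0]],[0,[16,2.5,2],[0,0,0]],[0,[16,2.5,2],[0,0,0]],[0,[16,2.5,2],[0,0,0]],[0,[16,2.5,2],[0,0,0]],[0,[16,2.5,2],[0,0,0]],[0,[16,2.5,2],[0,0,0]]]' 60
```

```text
time_s: 5.65
tool_pos: [0.4459, -0.3452, 0.0346]
tool_rot: [140.5, 90.0, 62.8]
force: [-0.5, 0.5, 1.0]
grip_width: 0.0212
```

```bash
python3 -m pendant '[[0,[0,0,0],[0,0,0]],[0,[0,0,0],[0,0,0]],[0,[0,0,0],[0,0,0]]]'; python3 - <<'E'
from h import *
for i in range(5):
    o=telemetry.get_obs(); print(o['tool_pos'].round(4),o['grip_width'],o['force'].round(2)); optics.read_camera('wrist')
E
```

```text
time_s: 5.9
tool_pos: [0.4459, -0.3451, 0.0346]
tool_rot: [164.3, 90.0, 86.6]
force: [-0.5, 1.0, 1.8]
grip_width: 0.0191
[ 0.4459 -0.3451  0.0346] 0.01913600945089396 [-0.46  0.99  1.76]
[ 0.4459 -0.3451  0.0346] 0.019400194153007134 [-0.68  1.55  0.49]
[ 0.4459 -0.3451  0.0346] 0.019461509581289248 [-0.18  1.85  2.24]
[ 0.4459 -0.3451  0.0346] 0.01936772464057702 [-0.76  1.4   2.9 ]
[ 0.4459 -0.3451  0.0346] 0.01929639229097816 [-1.33  1.15  2.95]
```

```bash
python3 -m pendant '[[32,[0,0,0],[0,0,0]],[32,[0,0,0],[0,0,0]],[32,[3.5,0,0],[0,0,0]],[32,[3.5,0,0],[0,0,0]],[0,[3.5,0,0],[0,0,0]],[0,[3.5,0,0],[0,0,0]],[0,[3.5,0,0],[0,0,0]],[0,[3.5,0,0],[0,0,0]],[0,[3.5,0,0],[0,0,0]]]' 60; python3 - <<'E'
from h import *
r=optics.read_camera('wrist'); cv2.imwrite('pics/e.png',r['image']); o=telemetry.get_obs(); print(o['tool_pos'],o['grip_width'],o['force'])
E
```

```text
time_s: 6.9
tool_pos: [0.4458, -0.3453, 0.031]
tool_rot: [22.1, 90.0, -55.6]
force: [-0.6, -0.3, -0.4]
grip_width: 0.0197
[ 0.4458262  -0.34530966  0.03098885] 0.019688547497168165 [ 0.16321767 -0.30163489 -1.516259  ]
```

View pics/e.png

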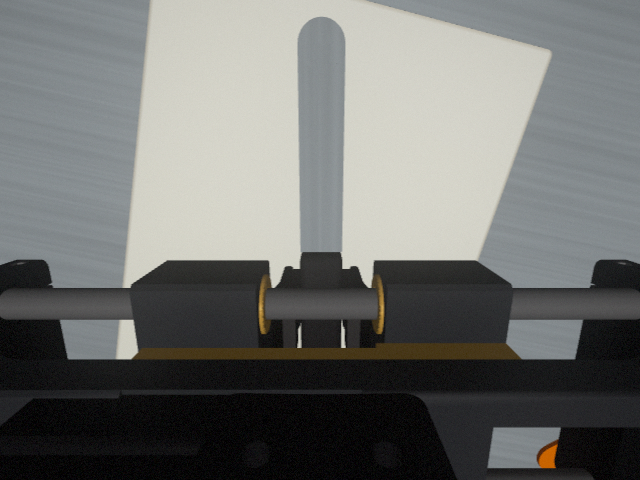

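```bash
python3 - <<'E'
from h import *
r=optics.read_camera('wrist'); print('tip',w(r,321,17,.0222).round(4), telemetry.get_obs()['tool_pos']+RT().apply([.010,.119,0]))
r=optics.read_camera('top'); im=r['image'][175:265,232:358]
im=cv2.resize(im,None,fx=6,fy=6,interpolation=cv2.INTER_CUBIC); im=cv2.convertScaleAbs(im,alpha=1.6); cv2.imwrite('pics/tin_top.png',im)
r=optics.read_camera('scene'); im=r['image'][220:330,265:385]
im=cv2.resize(im,None,fx=5,fy=5,interpolation=cv2.INTER_CUBIC); cv2.imwrite('pics/tin_scene.png',im)
E
```

```text
tip [ 0.5617 -0.319   0.0222] [ 0.56209439 -0.3199558   0.02099519]
```

View pics/tin_top.png

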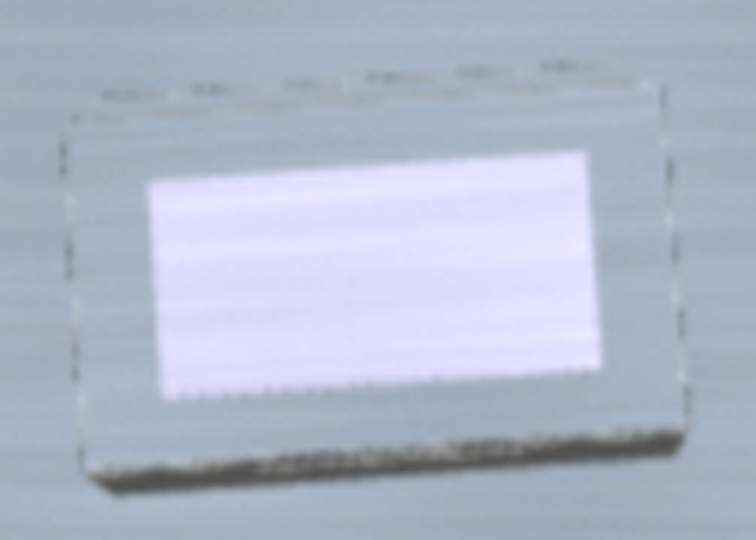

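View pics/tin_scene.png

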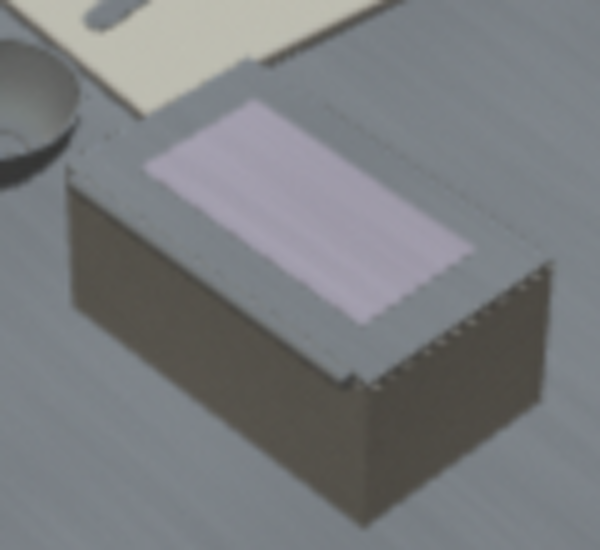

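```bash
python3 - <<'E'
from h import *
r=optics.read_camera('top')
def P(x,y,z): return w(r,232+x/6-.4,175+y/6-.4,z)
fl,fr,br,bl=[P(x,y,.101) for x,y in((85,470),(690,432),(660,82),(65,120))]
for n,p in zip('fl fr br bl'.split(),(fl,fr,br,bl)): print(n,p.round(4))
pa=[P(x,y,.101) for x,y in((162,400),(602,370),(586,152),(148,182))]
print('panel centre',np.mean(pa,0).round(4),[p.round(4).tolist() for p in pa])
a=lambda p,q: np.degrees(np.arctan2(q[1]-p[1],q[0]-p[0]))
print('yaws', a(fr,fl)-90,a(br,bl)-90,a(fl,bl),a(fr,br),'panel',a(pa[1],pa[0])-90,a(pa[2],pa[3])-90,a(pa[0],pa[3]),a(pa[1],pa[2]))
print('mid front',((fl+fr)/2).round(4),'width',np.linalg.norm(fl-fr),np.linalg.norm(fl-bl))
print('floor front bottom', P(112,492,0).round(4),P(685,452,0).round(4))
s=optics.read_camera('scene')
def S(x,y,z): return w(s,265+x/5-.4,220+y/5-.4,z)
cs=[S(255,62,.101),S(552,262,.101),S(365,385,.101),S(70,168,.101)]
print([c.round(4).tolist() for c in cs],'bottom back left',S(363,525,0).round(4),'back right',S(75,305,0).round(4),'front left',S(541,400,0).round(4))
pc=np.mean([S(255,98,.101),S(475,247,.101),S(362,325,.101),S(145,166,.101)],0); print('panel',pc.round(4))
E
```

```text
fl [0.5561 0.0551 0.101 ]
fr [ 0.5698 -0.1639  0.101 ]
br [ 0.6989 -0.1538  0.101 ]
bl [0.6845 0.0639 0.101 ]
panel centre [ 0.6271 -0.0494  0.101 ] [[0.5815, 0.0275, 0.101], [0.5924, -0.1321, 0.101], [0.6728, -0.1266, 0.101], [0.6616, 0.0334, 0.101]]
yaws 3.5719133279712594 3.758866733090258 3.916664790258557 4.479389183147603 panel 3.9041699383202513 4.002563723819364 4.176162273070935 3.9258391464258184
mid front [ 0.5629 -0.0544  0.101 ] width 0.21949313361576298 0.12875767004809183
floor front bottom [0.5564 0.0567 0.    ] [ 0.572  -0.1683  0.    ]
[[0.5696, -0.1578, 0.101], [0.5559, 0.0575, 0.101], [0.684, 0.0643, 0.101], [0.6979, -0.1502, 0.101]] bottom back left [0.6801 0.062  0.    ] back right [ 0.6953 -0.1553  0.    ] front left [0.5518 0.0543 0.    ]
panel [ 0.6231 -0.051   0.101 ]
```

```bash
cat >> h.py <<'E'
YAW=np.radians(3.9); F=np.array([.563,-.053,.091]); xh=np.array([np.cos(YAW),np.sin(YAW),0]); yh=np.array([-np.sin(YAW),np.cos(YAW),0]); zh=np.array([0,0,1.])
def Rk(pitch=0):
    """tool rotation with knife yaw = tin yaw, nose-up pitch deg"""
    p=np.radians(pitch); kx=xh*np.cos(p)+zh*np.sin(p); kz=-xh*np.sin(p)+zh*np.cos(p); ky=np.cross(kz,kx)
    return R.from_matrix(np.stack([-kz,kx,-ky],1))
TIP=np.array([.010,.119,0])
def tcp_for(depth,yo,z,pitch=0):
    "TCP for tip (blade mid) at depth inside front face (m), offset yo, world height z"
    t=F+xh*depth+yh*yo; t[2]=z; return t-Rk(pitch).apply(TIP)
def tipnow(o=None):
    o=o or telemetry.get_obs(); t=o['tool_pos']+RT(o).apply(TIP); d=t-F
    k=RT(o).as_matrix()[:,1]
    return dict(depth=round(d@xh*1e3,1),yo=round(d@yh*1e3,1),z=round(t[2]*1e3,1),pitch=round(np.degrees(np.arcsin(k[2])),1),yaw=round(np.degrees(np.arctan2(k[1],k[0])),1),force=(o['force']@np.stack([xh,yh,zh],1)).round(1).tolist(),tq=np.round(o['wrist_torque'],2).tolist(),grip=round(o['grip_width']*1e3,1),t=round(o['time_s'],2))
E
python3 - <<'E'
from h import *
print(tipnow()); print(tcp_for(-.015,-.021,.091)); go(tcp_for(-.015,-.021,.091),Rk())
E
```

```text
{'depth': np.float64(-19.1), 'yo': np.float64(-266.2), 'z': np.float64(21.0), 'pitch': np.float64(0.0), 'yaw': np.float64(12.3), 'force': [-0.7, -0.4, -1.5], 'tq': [-0.08, 0.17, 0.04], 'grip': 19.3, 't': 7.2}
[ 0.43073863 -0.08306542  0.101     ]
shift mm [ -70.    41.2 -259.4] turn [ 1.468e-01 -1.000e-04 -0.000e+00]
```

```bash
python3 -m pendant '[[0,[-30,0,0],[0,0,0]],[0,[-60,0,-10],[0.04,0,0]],[0,[-70,-5,-40],[0.1,0,0]],[0,[-70,5,-75],[0.147,0,0]],[0,[-70,10,-110],[0.147,0,0]],[0,[-70,18,-145],[0.147,0,0]],[0,[-70,25,-180],[0.147,0,0]],[0,[-70,31,-215],[0.147,0,0]],[0,[-70,41,-250],[0.147,0,0]],[0,[-70,41,-259],[0.147,0,0]]]'; python3 -m pendant '[[0,[0,0,0],[0,0,0]],[0,[0,0,0],[0,0,0]]]'; python3 - <<'E'
from h import *
print(tipnow(), telemetry.get_obs()['qpos'].round(1)); go(tcp_for(-.015,-.021,.091),Rk())
r=optics.read_camera('scene'); im=r['image'][170:330,250:460]
cv2.imwrite('pics/f.png',cv2.resize(im,None,fx=3.6,fy=3.6,interpolation=cv2.INTER_CUBIC))
r=optics.read_camera('wrist'); cv2.imwrite('pics/f2.png',r['image'])
E
```

```text
time_s: 8.03
tool_pos: [0.4309, -0.0774, 0.1011]
tool_rot: [165.5, 89.8, 79.8]
force: [1.1, 0.9, -0.5]
grip_width: 0.0193
time_s: 8.2
tool_pos: [0.4307, -0.0834, 0.1011]
tool_rot: [97.5, 90.0, 11.4]
force: [0.3, 0.7, -0.8]
grip_width: 0.0194
{'depth': np.float64(-15.1), 'yo': np.float64(-21.2), 'z': np.float64(91.2), 'pitch': np.float64(0.0), 'yaw': np.float64(4.0), 'force': [0.4, 0.7, -0.8], 'tq': [-0.05, 0.13, -0.05], 'grip': 19.4, 't': 8.2} [-32.   -1.9  39.4 122.5   1.4  59.  -79.4]
shift mm [ 0.1  0.1 -0.3] turn [ 0.0012 -0.     -0.0004]
```

View pics/f.png

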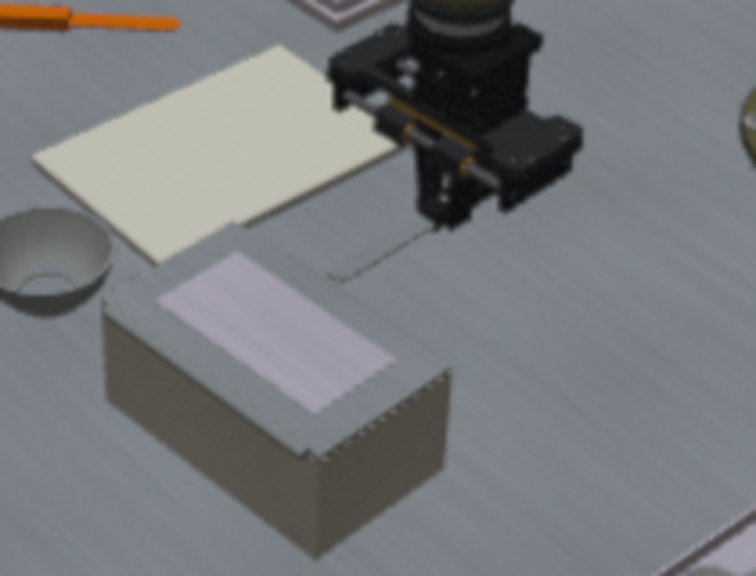

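View pics/f2.png

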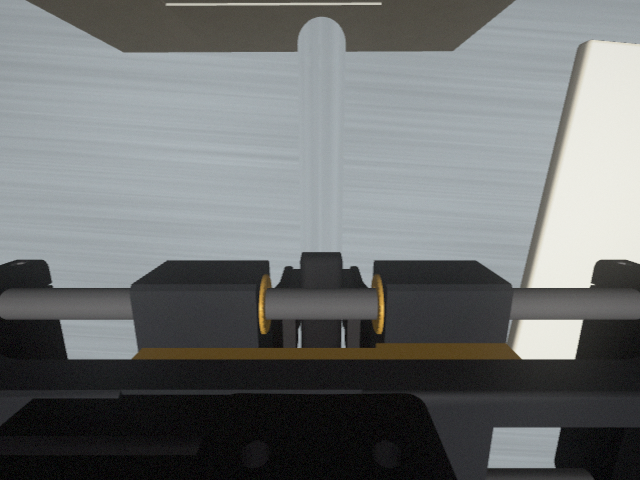

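```bash
python3 -m pendant '[[0,[0,5,0],[0,0,0]],[0,[0,9,0],[0,0,0]],[0,[0,12,0],[0,0,0]],[0,[0,14,0],[0,0,0]],[0,[0,15,0],[0,0,0]],[0,[0,16,0],[0,0,0]],[0,[0,17,0],[0,0,0]],[0,[0,17,0],[0,0,0]]]'; python3 -c "
from h import *
print(tipnow())"
```

```text
time_s: 8.97
tool_pos: [0.4466, -0.0824, 0.1006]
tool_rot: [-95.4, 89.8, 178.4]
force: [-4.2, 0.0, 0.1]
grip_width: 0.0194
{'depth': np.float64(0.8), 'yo': np.float64(-21.5), 'z': np.float64(90.2), 'pitch': np.float64(-0.2), 'yaw': np.float64(3.9), 'force': [-4.1, 0.3, 0.1], 'tq': [-0.05, 0.91, -0.02], 'grip': 19.4, 't': 8.97}
```

Blocked at yo = -21 (4 N). Next probe is 14 mm to the left.

```bash
python3 -m pendant '[[0,[0,-4,0],[0,0,0]],[0,[0,-4,-7],[0,0,0]],[0,[0,-4,-14],[0,0,0]],[0,[0,-4,-14],[0,0,0]],[0,[0,-2,-14],[0,0,0]],[0,[0,-1,-14],[0,0,0]],[0,[0,0,-14],[0,0,0]],[0,[0,1,-14],[0,0,0]],[0,[0,2,-14],[0,0,0]],[0,[0,2,-14],[0,0,0]]]'; python3 -c "
from h import *
print(tipnow())"
```

```text
time_s: 9.8
tool_pos: [0.449, -0.0684, 0.1011]
tool_rot: [44.8, 90.0, -41.3]
force: [-0.5, 0.6, -1.2]
grip_width: 0.0198
{'depth': np.float64(4.2), 'yo': np.float64(-7.7), 'z': np.float64(91.1), 'pitch': np.float64(0.0), 'yaw': np.float64(3.9), 'force': [-0.5, 0.6, -1.2], 'tq': [-0.02, 0.14, -0.0], 'grip': 19.8, 't': 9.8}
```

No force and already 4 mm in, so this is probably the notch. I push on to check.

```bash
python3 -m pendant '[[0,[0,2,0],[0,0,0]],[0,[0,4,0],[0,0,0]],[0,[0,6,0],[0,0,0]],[0,[0,8,0],[0,0,0]],[0,[0,10,0],[0,0,0]],[0,[0,10,0],[0,0,0]]]'; python3 -c "
from h import *
print(tipnow())"
```

```text
time_s: 10.3
tool_pos: [0.4592, -0.0676, 0.1011]
tool_rot: [51.9, 90.0, -34.3]
force: [0.0, 0.1, -1.8]
grip_width: 0.0194
{'depth': np.float64(14.5), 'yo': np.float64(-7.5), 'z': np.float64(91.2), 'pitch': np.float64(0.0), 'yaw': np.float64(3.9), 'force': [0.0, 0.1, -1.8], 'tq': [-0.03, 0.16, -0.04], 'grip': 19.4, 't': 10.3}
```

```bash
python3 -m pendant '[[0,[0,5,0],[0,0,0]],[0,[0,10,0],[0,0,0]],[0,[0,15,0],[0,0,0]],[0,[0,20,0],[0,0,0]],[0,[0,25,0],[0,0,0]],[0,[0,30,0],[0,0,0]],[0,[0,30,0],[0,0,0]]]'; python3 -c "
from h import *
print(tipnow())
# lever: pivot at face lower edge (depth 0,z 87), blade lower face touches; blade mid 1.25 above
o=telemetry.get_obs()
for p in (5,10,15,20,25):
    D=.045; a=np.radians(p)
    dep=D*np.cos(a)-.00125*np.sin(a); z=.087+D*np.sin(a)+.00125*np.cos(a)
    print(p,'tip',round(dep*1e3,1),round(z*1e3,1),end=' '); go(tcp_for(dep,-.0075,z,p),Rk(p))
"
```

```text
time_s: 10.88
tool_pos: [0.4898, -0.0654, 0.1011]
tool_rot: [45.9, 89.9, -40.2]
force: [0.4, 0.4, -1.2]
grip_width: 0.0194
{'depth': np.float64(45.2), 'yo': np.float64(-7.4), 'z': np.float64(91.2), 'pitch': np.float64(0.0), 'yaw': np.float64(3.9), 'force': [0.4, 0.4, -1.2], 'tq': [-0.02, 0.14, 0.04], 'grip': 19.4, 't': 10.88}
5 tip 44.7 92.2 shift mm [ 9.4 -0.9  0.1] turn [0.0002 0.0007 0.0865]
10 tip 44.1 96.0 shift mm [15.9 -1.   0. ] turn [0.0002 0.0007 0.1738]
15 tip 43.1 99.9 shift mm [22.4 -0.6  0. ] turn [2.00e-04 7.00e-04 2.61e-01]
20 tip 41.9 103.6 shift mm [28.9  0.4  0. ] turn [3.000e-04 7.000e-04 3.483e-01]
25 tip 40.3 107.2 shift mm [35.2  2.   0. ] turn [3.000e-04 7.000e-04 4.356e-01]
```

```bash
python3 -m pendant '[[0,[6,-1,0],[0,0,0.04]],[0,[9.4,-1,0],[0,0,0.087]],[0,[12.6,-1,0],[0,0,0.13]],[0,[16,-1,0],[0,0,0.174]],[0,[16,-1,0],[0,0,0.174]]]'; python3 -c "
from h import *
print(tipnow())"
```

```text
time_s: 11.3
tool_pos: [0.4864, -0.0657, 0.0847]
tool_rot: [90.5, 80.0, 4.3]
force: [-1.2, -1.3, -0.2]
grip_width: 0.0195
{'depth': np.float64(41.7), 'yo': np.float64(-7.6), 'z': np.float64(95.6), 'pitch': np.float64(10.0), 'yaw': np.float64(3.8), 'force': [-1.3, -1.2, -0.2], 'tq': [-0.32, 0.74, -0.11], 'grip': 19.5, 't': 11.3}
```

```bash
python3 -c "
from h import *
for p in (15,20,25):
    D=.044; a=np.radians(p)
    dep=D*np.cos(a)-.00125*np.sin(a); z=.087+D*np.sin(a)+.00125*np.cos(a)
    go(tcp_for(dep,-.0075,z,p),Rk(p))
"
```

```text
shift mm [6.5 0.8 0. ] turn [-0.0013 -0.0011  0.0869]
shift mm [13.1  0.7  0. ] turn [-0.0013 -0.0011  0.1742]
shift mm [19.7  1.1  0. ] turn [-0.0014 -0.001   0.2615]
```

```bash
python3 -m pendant '[[0,[3.2,1,0],[0,0,0.043]],[0,[6.5,1,0],[0,0,0.087]],[0,[10,1,0],[0,0,0.13]],[0,[13,1,0],[0,0,0.174]],[0,[13,1,0],[0,0,0.174]]]'; python3 -c "
from h import *
print(tipnow())
r=optics.read_camera('scene'); im=r['image'][170:330,250:460]
cv2.imwrite('pics/g.png',cv2.resize(im,None,fx=3.6,fy=3.6,interpolation=cv2.INTER_CUBIC))
"
```

```text
time_s: 11.72
tool_pos: [0.4881, -0.0654, 0.0707]
tool_rot: [90.2, 70.3, 4.1]
force: [-2.5, -0.4, 0.9]
grip_width: 0.0193
{'depth': np.float64(39.8), 'yo': np.float64(-7.5), 'z': np.float64(101.5), 'pitch': np.float64(19.7), 'yaw': np.float64(3.8), 'force': [-2.5, -0.2, 0.9], 'tq': [-0.12, 0.86, -0.03], 'grip': 19.3, 't': 11.72}
```

View pics/g.png

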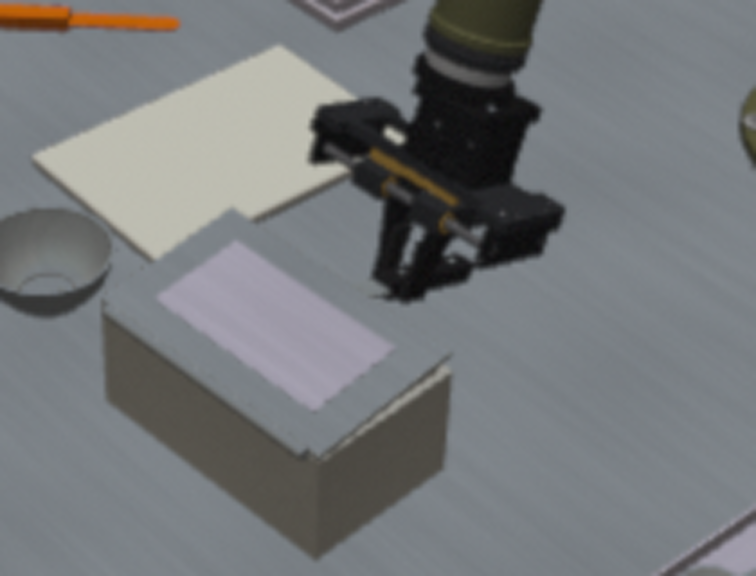

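```bash
python3 -c "
from h import *
for p in (25,30):
    D=.043; a=np.radians(p)
    dep=D*np.cos(a)-.00125*np.sin(a); z=.087+D*np.sin(a)+.00125*np.cos(a)
    go(tcp_for(dep,-.0075,z,p),Rk(p))
print(telemetry.get_obs()['qpos'].round(1))
"
```

```text
shift mm [ 6.5 -1.7  0.1] turn [-0.001  -0.0006  0.0914]
shift mm [13.2 -1.8  0.1] turn [-0.001  -0.0006  0.1787]
[-32.2  -6.4  38.5 132.4   0.6  33.2 -79.8]
```

```bash
python3 -m pendant '[[0,[3.2,1,0],[0,0,0.043]],[0,[6.5,1,0],[0,0,0.09]],[0,[10,1,0],[0,0,0.13]],[0,[13,1,0],[0,0,0.178]],[0,[13,1,0],[0,0,0.178]]]'; python3 -c "
from h import *
print(tipnow())
r=optics.read_camera('scene'); im=r['image'][170:330,250:460]
cv2.imwrite('pics/g2.png',cv2.resize(im,None,fx=3.6,fy=3.6,interpolation=cv2.INTER_CUBIC))
r=optics.read_camera('wrist'); cv2.imwrite('pics/g3.png',r['image'])
"
```

```text
time_s: 12.18
tool_pos: [0.4946, -0.065, 0.0591]
tool_rot: [90.1, 60.0, 3.9]
force: [-1.5, -0.0, -0.6]
grip_width: 0.0195
{'depth': np.float64(39.1), 'yo': np.float64(-7.4), 'z': np.float64(109.8), 'pitch': np.float64(30.0), 'yaw': np.float64(3.8), 'force': [-1.5, 0.1, -0.6], 'tq': [-0.09, 1.08, -0.03], 'grip': 19.5, 't': 12.18}
```

View pics/g2.png

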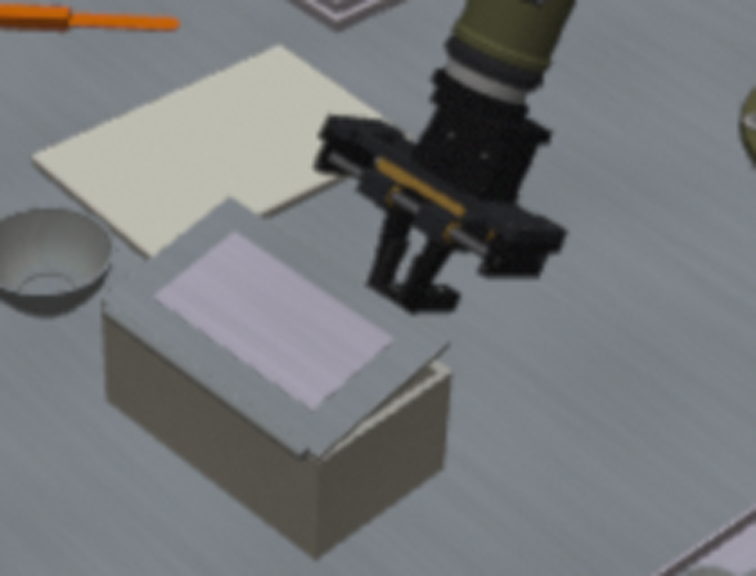

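View pics/g3.png

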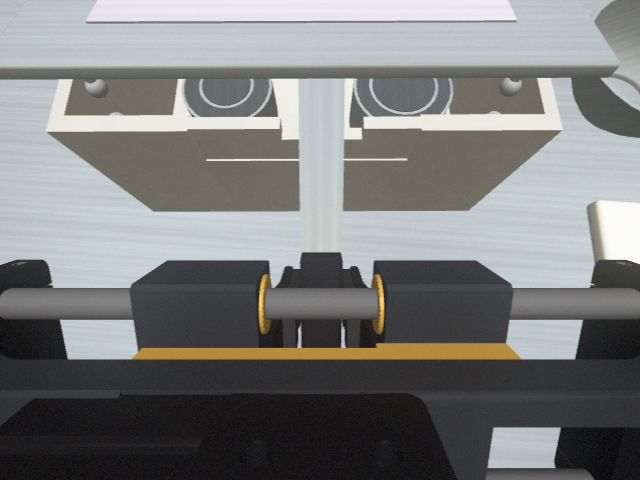

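The wrist view shows the blade through the notch, the lid raised about 10°, and both catches clear at (95,88) and (510,88). Now I work out the arc for the tip.

```bash
cat >> h.py <<'E'
def arc(th,rho,p,yo=-.0075):
    a=np.radians(th); return go(tcp_for(.129-rho*np.cos(a),yo,.095+rho*np.sin(a)-.001,p),Rk(p))
E
python3 -c "
from h import *
for th,rho,p in ((12,90,30),(15,89,29.5),(18,89,29),(21,88,28.5),(24,88,28),(27,87,27.5),(30,87,27),(33,86,26.5),(36,86,26)): arc(th,rho,p)
"
```

```text
shift mm [-6.01437e+04 -6.68321e+04  1.78000e+01] turn [-0.0002  0.0001  0.0003]
shift mm [-6.28566e+04 -6.28822e+04  1.74000e+01] turn [-0.0002  0.0001 -0.0084]
shift mm [-6.60660e+04 -5.95032e+04  1.71000e+01] turn [-0.0002  0.0001 -0.0172]
shift mm [-6.83171e+04 -5.53313e+04  1.67000e+01] turn [-0.0002  0.0001 -0.0259]
shift mm [-7.11238e+04 -5.16768e+04  1.63000e+01] turn [-0.0002  0.0001 -0.0346]
shift mm [-7.28969e+04 -4.73357e+04  1.58000e+01] turn [-0.0002  0.0001 -0.0434]
shift mm [-7.52789e+04 -4.34526e+04  1.54000e+01] turn [-0.0002  0.0001 -0.0521]
shift mm [-7.65636e+04 -3.89960e+04  1.47000e+01] turn [-0.0002  0.0001 -0.0608]
shift mm [-7.85041e+04 -3.49326e+04  1.43000e+01] turn [-0.0002  0.0001 -0.0695]
```

```bash
sed -i 's/^def arc(th,rho,p,yo=-.0075):/&\n    rho=rho\/1000./' h.py
python3 -c "
from h import *
for th,rho,p in ((12,90,30),(15,89,29.5),(18,89,29),(21,88,28.5),(24,88,28),(27,87,27.5),(30,87,27),(33,86,26.5),(36,86,26)): arc(th,rho,p)
"
```

```text
shift mm [-1.  1. -0.] turn [-0.0002  0.0001  0.0003]
shift mm [-4.7  5.  -0. ] turn [-0.0002  0.0001 -0.0084]
shift mm [-9.   8.5 -0. ] turn [-0.0002  0.0001 -0.0172]
shift mm [-12.3  12.8  -0. ] turn [-0.0002  0.0001 -0.0259]
shift mm [-16.1  16.6  -0. ] turn [-0.0002  0.0001 -0.0346]
shift mm [-18.9  21.   -0. ] turn [-0.0002  0.0001 -0.0434]
shift mm [-22.3  25.1  -0. ] turn [-0.0002  0.0001 -0.0521]
shift mm [-24.6  29.7  -0. ] turn [-0.0002  0.0001 -0.0608]
shift mm [-27.6  33.9  -0. ] turn [-0.0002  0.0001 -0.0695]
```

```bash
python3 -m pendant '[[0,[-1,1,0],[0,0,0]],[0,[-4.7,5,0],[0,0,-0.008]],[0,[-9,8.5,0],[0,0,-0.017]],[0,[-12.3,12.8,0],[0,0,-0.026]],[0,[-16,16.6,0],[0,0,-0.035]],[0,[-19,21,0],[0,0,-0.043]],[0,[-22.3,25,0],[0,0,-0.052]],[0,[-24.6,29.7,0],[0,0,-0.061]],[0,[-27.6,34,0],[0,0,-0.07]],[0,[-27.6,34,0],[0,0,-0.07]]]'; python3 -c "
from h import *
print(tipnow())
r=optics.read_camera('scene'); im=r['image'][170:330,250:460]
cv2.imwrite('pics/i.png',cv2.resize(im,None,fx=3.6,fy=3.6,interpolation=cv2.INTER_CUBIC))
for th,rho,p in ((38,86,26),(41,85,25),(44,85,24),(47,84,23),(50,84,22),(53,83,21),(56,83,20),(59,82,19),(62,82,18),(65,81,17)): arc(th,rho,p)
"
```

```text
time_s: 13.12
tool_pos: [0.5137, -0.064, 0.1034]
tool_rot: [89.9, 63.7, 3.8]
force: [-2.5, 0.0, -2.7]
grip_width: 0.0195
{'depth': np.float64(61.2), 'yo': np.float64(-7.6), 'z': np.float64(147.1), 'pitch': np.float64(26.3), 'yaw': np.float64(3.9), 'force': [-2.5, 0.2, -2.7], 'tq': [-0.13, 1.27, 0.1], 'grip': 19.5, 't': 13.12}
shift mm [-0.6  0.2 -0.1] turn [ 0.0002  0.0005 -0.0056]
shift mm [-3.6  4.9 -0.1] turn [ 0.0002  0.0005 -0.023 ]
shift mm [-7.3  9.3 -0.1] turn [ 0.0002  0.0005 -0.0405]
shift mm [-9.8 14.1 -0.1] turn [ 0.0002  0.0005 -0.0579]
shift mm [-13.   18.7  -0.1] turn [ 0.0002  0.0005 -0.0754]
shift mm [-15.   23.5  -0.1] turn [ 0.0002  0.0005 -0.0928]
shift mm [-17.8  28.2  -0.1] turn [ 0.0002  0.0005 -0.1103]
shift mm [-19.3  33.   -0.1] turn [ 0.0002  0.0005 -0.1277]
shift mm [-21.6  37.7  -0.1] turn [ 0.0002  0.0005 -0.1452]
shift mm [-22.6  42.5  -0.1] turn [ 0.0002  0.0005 -0.1627]
```

View pics/i.png

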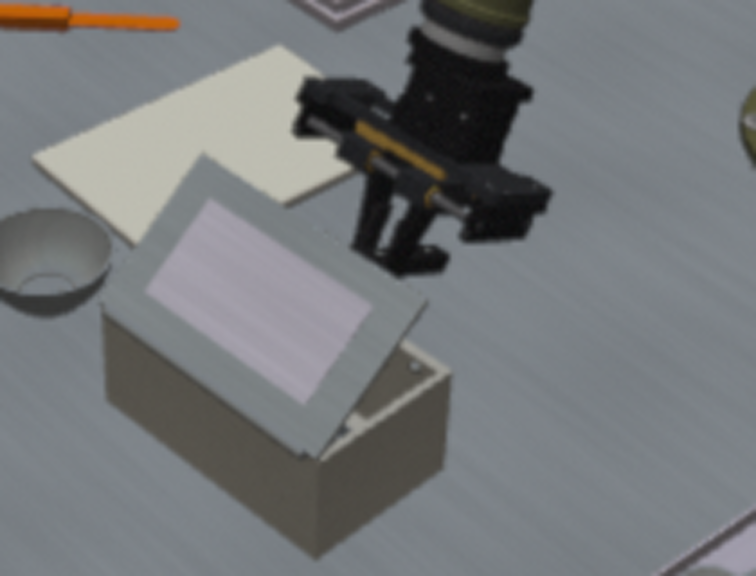

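The lid follows the blade at about 35° and the gripper is well clear. I continue.

```bash
python3 -m pendant '[[0,[-0.6,0.2,0],[0,0,-0.006]],[0,[-3.6,5,0],[0,0,-0.023]],[0,[-7.3,9.3,0],[0,0,-0.04]],[0,[-9.8,14,0],[0,0,-0.058]],[0,[-13,18.7,0],[0,0,-0.075]],[0,[-15,23.5,0],[0,0,-0.093]],[0,[-17.8,28.2,0],[0,0,-0.11]],[0,[-19.3,33,0],[0,0,-0.128]],[0,[-21.6,37.7,0],[0,0,-0.145]],[0,[-22.6,42.5,0],[0,0,-0.163]]]'; python3 -c "
from h import *
print(tipnow())
for th,rho,p in ((68,80,16),(71,80,15),(74,79,14),(77,79,13),(80,78,12),(83,78,11),(86,77,10)): arc(th,rho,p)
"
```

```text
time_s: 14.0
tool_pos: [0.5397, -0.0621, 0.1406]
tool_rot: [90.1, 73.3, 3.9]
force: [-3.9, -0.1, -0.4]
grip_width: 0.0195
{'depth': np.float64(92.9), 'yo': np.float64(-7.5), 'z': np.float64(165.2), 'pitch': np.float64(16.7), 'yaw': np.float64(3.9), 'force': [-3.9, 0.2, -0.4], 'tq': [-0.16, 1.21, -0.04], 'grip': 19.5, 't': 14.0}
shift mm [-2.5  6.8  0. ] turn [-0.0004 -0.0002 -0.0123]
shift mm [-4.9 11.2 -0. ] turn [-0.0004 -0.0002 -0.0298]
shift mm [-6.  15.6 -0. ] turn [-0.0004 -0.0002 -0.0472]
shift mm [-7.9 20.1 -0. ] turn [-0.0004 -0.0002 -0.0647]
shift mm [-8.6 24.4 -0. ] turn [-0.0004 -0.0002 -0.0821]
shift mm [-10.1  28.8  -0. ] turn [-0.0004 -0.0002 -0.0996]
shift mm [-10.4  33.   -0. ] turn [-0.0004 -0.0002 -0.1171]
```

```bash
python3 -m pendant '[[0,[-2.5,6.8,0],[0,0,-0.012]],[0,[-5,11.2,0],[0,0,-0.03]],[0,[-6,15.6,0],[0,0,-0.047]],[0,[-8,20,0],[0,0,-0.065]],[0,[-8.6,24.4,0],[0,0,-0.082]],[0,[-10,28.8,0],[0,0,-0.1]],[0,[-10.4,33,0],[0,0,-0.117]],[0,[-10.4,33,0],[0,0,-0.117]]]'; python3 -c "
from h import *
print(tipnow())
r=optics.read_camera('scene'); im=r['image'][130:330,250:460]
cv2.imwrite('pics/j.png',cv2.resize(im,None,fx=3,fy=3,interpolation=cv2.INTER_CUBIC))
models
for d in models.masks_of('scene','lid')[:1]:
    P=cloud(r,d['pixels']); Q=np.stack([(P-F)@xh,(P-F)@yh,P[:,2]],1); m=(Q[:,2]>.12)&(Q[:,0]>.08); Q=Q[m]; k=np.polyfit(Q[:,2],Q[:,0],1); print('lid deg from vertical',np.degrees(np.arctan(k[0])),len(Q),Q[:,2].max())
"
```

```text
time_s: 14.67
tool_pos: [0.5707, -0.0599, 0.1609]
tool_rot: [89.6, 79.8, 3.6]
force: [0.1, 0.4, -1.2]
grip_width: 0.0194
{'depth': np.float64(126.1), 'yo': np.float64(-7.3), 'z': np.float64(172.2), 'pitch': np.float64(10.2), 'yaw': np.float64(3.9), 'force': [0.1, 0.4, -1.2], 'tq': [-0.09, 0.49, 0.0], 'grip': 19.4, 't': 14.67}
lid deg from vertical -1.9864612332024336 2329 0.23068956397422502
```

View pics/j.png

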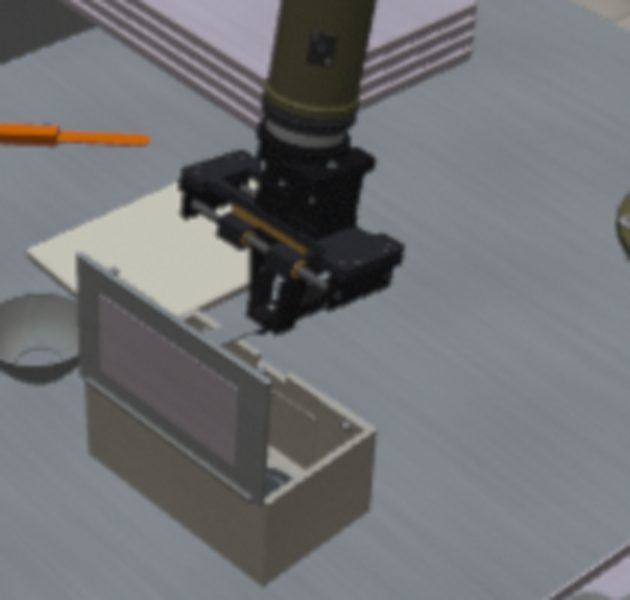

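The lid stands at about 88°. I back the knife straight out, level it and check the lid.

```bash
python3 -m pendant '[[0,[-2,-8,0],[0,0,0]],[0,[-6,-25,0],[0,0,0]],[0,[-11,-50,0],[0,0,0]],[0,[-17,-80,0],[0,0,-0.06]],[0,[-22,-110,0],[0,0,-0.12]],[0,[-24,-128,0],[0,0,-0.178]],[0,[-24,-128,0],[0,0,-0.178]],[0,[-24,-128,0],[0,0,-0.178]]]'; python3 -c "
from h import *
print(tipnow())
r=optics.read_camera('wrist'); cv2.imwrite('pics/k.png',r['image'])
r=optics.read_camera('scene'); 
for d in models.masks_of('scene','lid')[:1]:
    P=cloud(r,d['pixels']); Q=np.stack([(P-F)@xh,(P-F)@yh,P[:,2]],1); m=(Q[:,2]>.12)&(Q[:,0]>.08); Q=Q[m]; k=np.polyfit(Q[:,2],Q[:,0],1); print('lid deg from vertical',np.degrees(np.arctan(k[0])),len(Q),Q[:,2].max())
psi=np.radians(12.3); kx=np.array([np.cos(psi),np.sin(psi),0]); kz=np.array([0,0,1.]); ky=np.cross(kz,kx)
Rg=R.from_matrix(np.stack([-kz,kx,-ky],1))
go([.4458,-.3453,.09],Rg); go([.4458,-.3453,.031],Rg)
"
```

```text
time_s: 15.43
tool_pos: [0.4389, -0.0689, 0.1613]
tool_rot: [118.5, 89.9, 32.4]
force: [0.3, 0.4, -0.7]
grip_width: 0.0197
{'depth': np.float64(-5.9), 'yo': np.float64(-7.5), 'z': np.float64(151.5), 'pitch': np.float64(0.1), 'yaw': np.float64(3.9), 'force': [0.4, 0.4, -0.7], 'tq': [-0.03, 0.08, -0.03], 'grip': 19.7, 't': 15.43}
lid deg from vertical -1.753010422135126 2267 0.229534847491777
shift mm [ 71.4 -12.2 276.2] turn [-1.468e-01  1.000e-04 -2.000e-04]
shift mm [130.4 -12.2 276.2] turn [-1.468e-01  1.000e-04 -2.000e-04]
```

View pics/k.png

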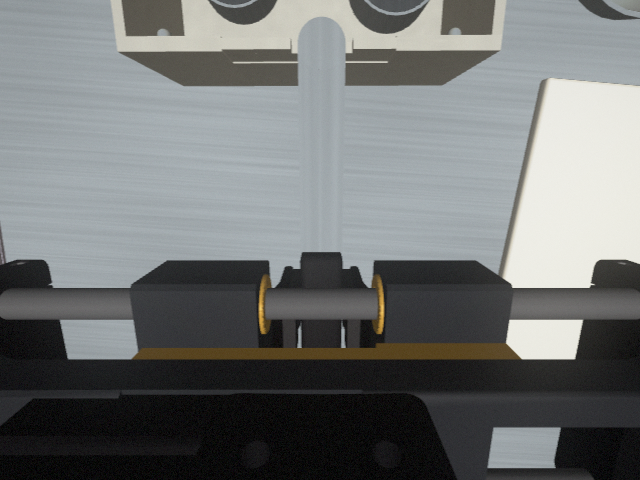

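The lid stays at about 88° on its own, and the knife hasn't slipped (tip still at (321,17)). Now I return it to the board.

```bash
python3 -m pendant '[[0,[5,-2,35],[0,0,0]],[0,[10,-2,70],[0,0,0]],[0,[20,-2,105],[-0.03,0,0]],[0,[30,-3,140],[-0.06,0,0]],[0,[40,-5,175],[-0.09,0,0]],[0,[50,-8,210],[-0.12,0,0]],[0,[60,-10,245],[-0.147,0,0]],[0,[70,-12,276],[-0.147,0,0]],[0,[71,-12,276],[-0.147,0,0]],[0,[71,-12,276],[-0.147,0,0]]]'; python3 -c "
from h import *
print(tipnow())
go([.4458,-.3453,.0315])
"
```

```text
time_s: 16.42
tool_pos: [0.4437, -0.3475, 0.0891]
tool_rot: [-78.0, 89.7, -156.0]
force: [0.2, 2.0, -1.6]
grip_width: 0.0195
{'depth': np.float64(-21.3), 'yo': np.float64(-268.8), 'z': np.float64(78.5), 'pitch': np.float64(-0.3), 'yaw': np.float64(12.1), 'force': [0.4, 2.0, -1.6], 'tq': [-0.08, 0.09, -0.02], 'grip': 19.5, 't': 16.42}
shift mm [57.6  2.8 -1.8] turn [0. 0. 0.]
```

```bash
python3 -m pendant '[[0,[15,0,0],[0,0,0]],[0,[30,0,0],[0,0,0]],[0,[42,0,0],[0,0,0]],[0,[50,0,0],[0,0,0]],[0,[54,0,0],[0,0,0]],[0,[56,0,0],[0,0,0]],[0,[57,0,0],[0,0,0]],[0,[57,0,0],[0,0,0]],[0,[57,0,0],[0,0,0]]]'; python3 -c "
from h import *
print(tipnow())
"
```

```text
time_s: 17.17
tool_pos: [0.4454, -0.3454, 0.0338]
tool_rot: [-72.3, 89.9, -149.9]
force: [-0.3, 0.4, -0.7]
grip_width: 0.0197
{'depth': np.float64(-19.5), 'yo': np.float64(-266.3), 'z': np.float64(23.7), 'pitch': np.float64(-0.1), 'yaw': np.float64(12.3), 'force': [-0.3, 0.4, -0.7], 'tq': [-0.08, 0.14, 0.01], 'grip': 19.7, 't': 17.17}
```

```bash
python3 -m pendant '[[0,[1,0,0],[0,0,0]],[0,[2,0,0],[0,0,0]],[0,[2.6,0,0],[0,0,0]],[0,[2.6,0,0],[0,0,0]],[0,[2.6,0,0],[0,0,0]]]'; python3 -c "
from h import *
print(tipnow())
"
```

```text
time_s: 17.58
tool_pos: [0.4451, -0.3453, 0.031]
tool_rot: [-100.2, 89.9, -177.9]
force: [-1.2, 1.1, 2.8]
grip_width: 0.0196
{'depth': np.float64(-19.8), 'yo': np.float64(-266.2), 'z': np.float64(20.8), 'pitch': np.float64(-0.1), 'yaw': np.float64(12.3), 'force': [-1.1, 1.2, 2.8], 'tq': [0.13, 0.36, 0.01], 'grip': 19.6, 't': 17.58}
```

The knife touches the board (about 3 N). I release gently and go straight up.

```bash
python3 -m pendant '[[30,[2.6,0,0],[0,0,0]],[40,[0,0,0],[0,0,0]],[50,[0,0,0],[0,0,0]],[60,[0,0,0],[0,0,0]],[60,[-5,0,0],[0,0,0]],[60,[-25,0,0],[0,0,0]],[60,[-60,0,0],[0,0,0]],[60,[-95,0,0],[0,0,0]],[60,[-130,0,0],[0,0,0]],[60,[-160,0,0],[0,0,0]]]' 10; python3 -m pendant '[[60,[-5,0,0],[0,0,0]],[60,[-5,0,0],[0,0,0]]]'; python3 -c "
from h import *
print(tipnow())
for c in ('scene','top','wrist'):
    r=optics.read_camera(c); cv2.imwrite(f'pics/z_{c}.png',r['image'])
    if c=='wrist': continue
    for n in ('knife','spoon','cutter','jar','bowl','lid'):
        for d in models.masks_of(c,n)[:2]:
            P=cloud(r,d['pixels']); print(c,n,round(d['confidence'],2),np.median(P,0).round(3),P.min(0).round(3),P.max(0).round(3))
            if n=='lid' and c=='scene':
                Q=np.stack([(P-F)@xh,(P-F)@yh,P[:,2]],1); m=(Q[:,2]>.12)&(Q[:,0]>.08); Q=Q[m]
                if len(Q)>100: k=np.polyfit(Q[:,2],Q[:,0],1); print('lid deg from vertical',np.degrees(np.arctan(k[0])))
"
```

```text
time_s: 18.42
tool_pos: [0.4452, -0.3455, 0.1929]
tool_rot: [-64.4, 89.9, -142.1]
force: [0.3, 0.2, -0.1]
grip_width: 0.0594
time_s: 18.58
tool_pos: [0.4465, -0.346, 0.198]
tool_rot: [45.1, 89.8, -32.6]
force: [-1.6, 0.5, -1.6]
grip_width: 0.06
{'depth': np.float64(-18.5), 'yo': np.float64(-267.0), 'z': np.float64(188.2), 'pitch': np.float64(0.1), 'yaw': np.float64(12.3), 'force': [-1.6, 0.6, -1.6], 'tq': [-0.06, 0.15, -0.03], 'grip': 60.0, 't': 18.58}
scene knife 0.85 [ 0.441 -0.342  0.026] [ 0.369 -0.386  0.01 ] [ 0.53  -0.318  0.039]
scene knife 0.75 [ 0.45  -0.581  0.014] [ 0.355 -0.646 -0.   ] [ 0.508 -0.5    0.028]
scene spoon 0.77 [0.476 0.275 0.017] [ 0.338  0.234 -0.002] [0.536 0.294 0.031]
scene cutter 0.79 [0.5   0.365 0.024] [ 0.442  0.333 -0.001] [0.533 0.394 0.045]
scene jar 0.84 [0.69  0.281 0.073] [ 0.571  0.175 -0.005] [0.711 0.306 0.107]
scene bowl 0.63 [0.691 0.282 0.075] [ 0.639  0.227 -0.002] [0.711 0.306 0.107]
scene lid 0.84 [ 0.695 -0.034  0.169] [ 0.527 -0.377 -0.001] [0.707 0.07  0.232]
lid deg from vertical -2.0414912930781908
top knife 0.89 [ 0.509 -0.331  0.023] [ 0.37  -0.37   0.006] [ 0.563 -0.313  0.035]
top knife 0.68 [ 0.487 -0.625  0.018] [ 0.459 -0.654 -0.003] [ 0.51  -0.393  0.553]
top spoon 0.96 [0.477 0.274 0.017] [ 0.337  0.243 -0.   ] [0.534 0.292 0.029]
top spoon 0.66 [ 0.511 -0.331  0.023] [ 0.37  -0.37   0.014] [ 0.562 -0.313  0.035]
top cutter 0.58 [0.503 0.375 0.026] [0.475 0.331 0.006] [0.529 0.391 0.044]
top cutter 0.31 [ 0.692 -0.044  0.186] [ 0.668 -0.165 -0.004] [0.753 0.083 0.231]
top jar 0.69 [0.669 0.257 0.097] [ 0.64   0.233 -0.006] [0.708 0.33  0.106]
top bowl 0.98 [ 0.671 -0.281  0.021] [ 0.612 -0.327 -0.003] [ 0.719 -0.224  0.056]
top bowl 0.36 [0.501 0.356 0.026] [ 0.473  0.331 -0.002] [0.53  0.391 0.042]
top lid 0.88 [ 0.692 -0.042  0.186] [ 0.668 -0.152 -0.004] [0.754 0.065 0.231]
```

View pics/z_scene.png

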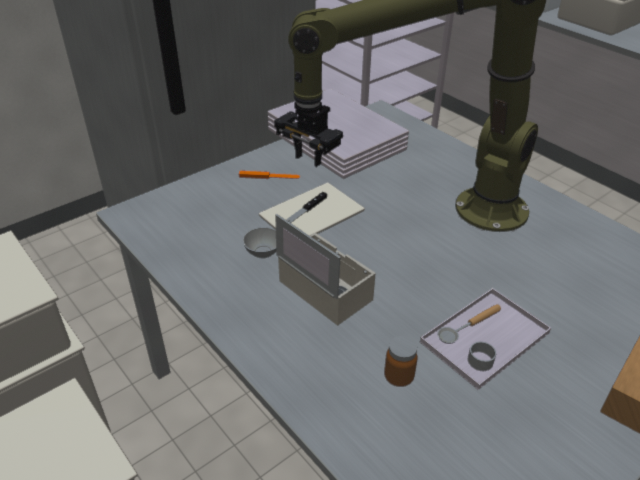

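View pics/z_wrist.png

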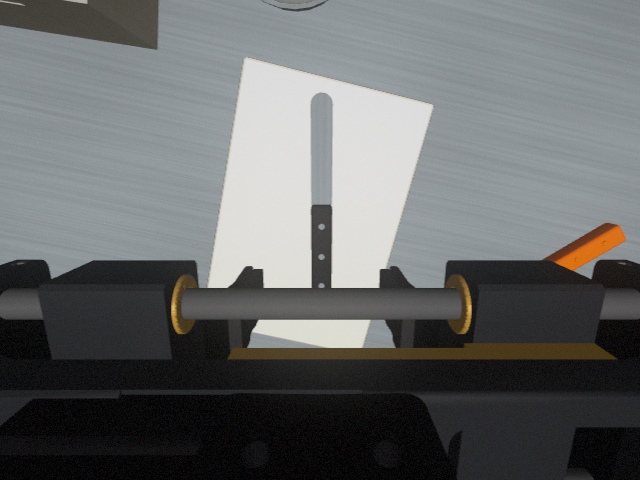

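The scene view shows the lid upright at (308,258) and the knife flat on the board at (308,207). The wrist view shows the knife released and lying flat (tip (321,95), handle (321,240)), with the gripper clear. Everything else is where it started.

```bash
python3 -c "
from cell import env
print(env.sign_off())"
```

```text
the job is handed in; nothing more can be done
None
```

The tin's lid now stands at about 88° by itself, and the black-handled palette knife lies flat on the white board again. I handed the job in at about 19 s of the 67 s allowed.

- **Finding the notch:** the first probe, 21 mm right of the middle, was blocked at about 4 N. The second, about 7.5 mm right of the middle, went in freely.
- **Opening the lid:** I pushed the blade in 45 mm and levered until both catches let go. Then I walked the lid up with the blade tip; the gripper stayed clear of it in every picture I took.
- **Last checks:** the lid angle held at about 88° before and after I let go of the knife. The knife is about where it started and the gripper is well above it. The spoon, cutter, jar and bowl measured within a few millimetres of where they started, apart from some spread in the spoon's scene-camera figure.
- **Readings that disagreed:** in the final scene picture the network's "bowl" was really the jar. The top camera and the picture both show the bowl in place, and other false reports had low confidence.

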